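# Clamp the caddy's carrying post at its mark

### The job

Take the T-handled post out of its wooden block, stand it in the collar at the middle of the rotating caddy and hold it with its dark ring mark level with the collar's rim, not dropped to the bottom. While holding it there, swing the collar's open cam lever fully closed, up to its stop lug, by turning the post so that its crossbar pushes the lever's upright handle round clockwise; do not swing the caddy itself round or disturb the things in it and beside it. Finish still holding the post at its mark with the lever closed: do not let go.

Things in the scene. Friction and masses are not known exactly. Their poses are not given: they have to be found in the camera images.
- post: Loose post, about 0.22 kg: round steel shank 18 mm in diameter, foot chamfered 5 mm, topped by a black rubber crossbar (T handle, both ends alike) 150 mm long, 20 mm wide, 18 mm high, its underside 90 mm above the foot. Origin at the foot's centre, z up the shank, x along the crossbar. Starts upright in the block; turns freely in a bore.
- post_mark (a point): Middle of the post's dark ring mark (a 4 mm high black band), on the shank's axis 45 mm above the foot.
- post_grip (a point): Centre of the crossbar, on the shank's axis, 99 mm above the foot: the place to grip it, across its 20 mm width, from above.
- block: Fixed wooden storage block 70 x 70 x 50 mm on the shelf, origin at the centre of its underside, with a 22 mm bore 40 mm deep in which the post stands (foot 10 mm above the shelf).
- collar_rim (a point): Centre of the top rim of the caddy's upright aluminium collar (48 mm across), 94 mm above the shelf. Its bore is 21 mm in diameter and 70 mm deep, unchamfered: a post let go with its mark at the rim drops 25 mm. The axes turn with the caddy: z up, x towards where the lever's handle stands when closed.
- caddy (a joint): Turn of the round black caddy (300 mm across, rim 46 mm above the shelf) on its fixed base, rad, 0 at the start, positive anticlockwise seen from above. It is stiff: about 0.6 N m turns it.
- lever (a joint): Angle of the steel cam lever round the collar's axis, rad: 0 fully closed (its arm against a small lug on the collar), up to 1.2 open; it starts about 0.75 to 1.0 open. Seen from above it closes clockwise. It moves at about 0.06 N m and stays where it is left; closing it does not hold the post up in this short job, the hand does.
- lever_tab (a point): On the axis of the lever's upright handle (10 mm round, from 76 to 160 mm above the shelf), 62 mm from the collar's axis, 148 mm above the shelf: the crossbar's mid height with the mark at the rim. Bring the crossbar down clear of it on its anticlockwise side; when touching it, the crossbar points about 0.24 rad anticlockwise of the handle as seen from the collar's axis.
- dish: Loose white ceramic dish, 68 mm across, 24 mm high, standing in the caddy; origin at the centre of its underside. A bystander.
- nut_cover: Loose blue plastic wheel nut cover, 42 mm across, 37 mm high, standing in the caddy; origin at the centre of its underside. A bystander. (A red valve cap box, 88 x 53 x 34 mm, is fixed in the caddy and turns with it.)
- gauge: Loose chrome tyre gauge lying on the shelf, about 145 mm long, 22 mm wide, 16 mm high; origin at its underside near the middle, x along it. A bystander.
Mind the look-alikes: they are no part of the job. Of the things like the post, leave any that is turquoise or white; of the rest the larger one is meant.

How it is judged:
On the way, in this order (a step that is already met when the one before it is completed fails the run):
1. the post stands in the collar, held by the fingers with its mark level with the rim, the lever still open (z of post_mark in the frame of collar_rim between -0.005 and 0.005 m and horizontal distance between post_mark and collar_rim below 0.004 m and angle between post's own z axis and vertical below 0.08 rad and contact force between the fingers and post above 4 N and value of joint lever above 0.4 rad), for 0.2 s.
2. the lever is closed while the post is held at its mark (z of post_mark in the frame of collar_rim between -0.005 and 0.005 m and horizontal distance between post_mark and collar_rim below 0.004 m and angle between post's own z axis and vertical below 0.08 rad and contact force between the fingers and post above 4 N and value of joint lever below 0.1 rad), for 0.2 s.
At the end, for the whole second after the job is handed in: The fingers still hold the post (over 4 N), upright within 0.08 rad and at rest in the collar, its mark within 5 mm of the rim's height and within 4 mm of the collar's axis, and the lever is within 0.10 rad of closed (all of step 2 and linear speed of post below 0.02 m/s); the arm keeps its last pose, push and grip.
It fails at once if the lever is swung past half way with the post not in the collar near its mark (within 9 mm) (value of joint lever below 0.4 rad and not (z of post_mark in the frame of collar_rim between -0.009 and 0.009 m and horizontal distance between post_mark and collar_rim below 0.006 m)).
It fails at once if the caddy is swung round by more than 0.3 rad (value of joint caddy above 0.3 rad or value of joint caddy below -0.3 rad).
It fails at once if the dish is knocked away or over (distance of dish from where it was at the start of the episode above 0.05 m or angle between dish's own z axis and vertical above 0.4 rad).
It fails at once if the nut cover is knocked away or over (distance of nut_cover from where it was at the start of the episode above 0.05 m or angle between nut_cover's own z axis and vertical above 0.4 rad).
It fails at once if the gauge is knocked away (distance of gauge from where it was at the start of the episode above 0.05 m).
It also fails if it takes over 48 s, if anything falls off the work surface, if the arm or the gripper's body presses on something with over 40 N, if the wrist force passes 120 N, or if a joint passes its speed limit or range.

### The arm

A 7-joint arm with a two-finger parallel gripper is mounted at the origin on the work surface. World frame = base frame: x ahead of the robot, y to its left, z up, the work surface at z = 0. Lengths are in m, angles in rad, forces in N, time in s.
With the tool pointing down it reaches from about 0.4 to 0.875 m from the base axis. Payload 19.3 kg.
Tool frame: the origin (TCP) lies between the finger pads; the fingertips stand bot.tcp_to_tips ahead of it and the grasp point (between the pads) is the TCP (bot.tcp_to_tips is the distance from the TCP to the fingertips, in m); z points along the fingers, y is the line along which they close (so a half turn about z gives the same grasp; the last joint's range is limited). The gripper opens to 85 mm and grips with 20 to 120 N. Pads are 22 mm wide; open, the fingers measure 114 mm over their backs; the gripper's body (76 mm by 85 mm) begins 54 mm behind the grasp point. The pads swing forward as they close: fully open they stand 13 mm farther back than shut.
Start: joints at [-1.227, 0.521, -0.036, 1.599, 0.021, 1.021, -0.113], TCP at [0.251, 0.572, 0.25] pointing down, gripper open.
Joint ranges: [-2.91, 2.91], [-0.3, 2.13], [-1.5, 1.42], [0.17, 2.43], [-1.26, 4.41], [0.16, 1.93], [-2.52, 2.52]. Speed limits (rad/s): [1.89, 1.89, 2.39, 2.39, 3.01, 3.01, 3.01].

### API

Orientations are given as [roll, pitch, yaw] about the fixed x, y, z axes, in that order (R = Rz(yaw) Ry(pitch) Rx(roll)).
In Python, from workcell import telemetry, grab_frame, bot gives the robot as it stands. The module is installed in compiled form; this text tells all that it offers.
- The arm moves only by the shell command python3 -m crank 'ROWS' [FORCE]. ROWS is text: rows parted by semicolons, each of 7 numbers parted by spaces: the finger opening in m, from 0 to 0.0854, then the shift along the tool's x, y, z in m, then the turn, a rotation vector about the tool's x, y, z in degrees. A call has exactly 8 rows; each row shifts and turns the commanded pose from where the row before left it, along the tool's axes as they then stand; what a row does not reach is not made up. A row lasts 1/12 s, in which the tool goes at most 41.7 mm and 7.16 degrees, less where a joint would pass 70% of its speed; a pose out of reach is approached as far as the arm can. A call with a gripper value outside its range is refused whole. The fingers move at their own pace and stop on an object; FORCE is the grip in N (left out, the last holds). Time passes only in rows, so rows that do not move let the fingers close, or fill a call up. It gives the time, the measured TCP pose, the force, the opening and the grip force at its end, in the units of the state.
- telemetry.observe(): the state, without advancing time (a new reading comes with each control period).
- grab_frame(name): name is "scene" or "top"; returns a dict with "pixels" (420x560x3 uint8, red, green, blue), "depth" (420x560 float32, m along the optical axis (not along the pixel's ray), 0 where there is no reading), "vertical_fov" (degrees; the focal length in pixels is half the picture's height over the tangent of half this angle, whatever the lens; pixels are square), "cx", "cy" (the principal point, pixels), "distortion" ([k1, k2, p1, p2, k3] as OpenCV has them; the pictures are not rectified), "R" (3x3) and "t" (3): a world point X has camera coordinates R X + t. Camera axes: x right, y down, z forward; pixel columns grow to the right and rows downward; lengths in m; the calibration is good to about 2 mm. A picture is of the moment at which its call begins.
- bot.job_done(): hands the job in; it is judged then, once.
The state is a dict: "clock": time; "qpos": joint angles; "qd": joint speeds; "joint_efforts": joint torques, N m; "position": TCP position; "tool_rot": TCP orientation; "force": force on the tool from outside, world axes, zero at the start; "moment": the same for the moment, N m; "grip_width": finger opening in m; "finger_force": force on a finger pad.
Only numpy, scipy, OpenCV 4.12 (cv2) and the standard library are available. Lean on these libraries where they do the work, as an engineer would, in place of code of your own. Each camera call takes 0.05 s, during which the arm holds its last target. There are 200 camera calls.

## Working session

There is one attempt and no reset: what is moved stays moved. The work goes in short steps, Python scripts to look and compute and a shell command to move; the robot and the scene stay as the last step left them, time stands still between calls to the robot, and variables do not carry over. Pictures are saved under pics/ and viewed, at most 10 in all, crops included, and the job is handed in when it is done.

```bash
mkdir -p pics; cat > h.py <<'E'
import numpy as np, cv2
from workcell import telemetry, grab_frame, bot
def K(f):
    h=f["pixels"].shape[0]; F=h/2/np.tan(np.radians(f["vertical_fov"])/2)
    return np.array([[F,0,f["cx"]],[0,F,f["cy"]],[0,0,1]])
def cloud(f):
    h,w=f["depth"].shape; u,v=np.meshgrid(np.arange(w),np.arange(h))
    p=np.stack([u,v],-1).reshape(-1,1,2).astype(float)
    n=cv2.undistortPoints(p,K(f),np.array(f["distortion"],float)).reshape(h,w,2)
    d=f["depth"][...,None]; c=np.concatenate([n*d,d],-1)
    return (c-np.array(f["t"]))@np.array(f["R"])
def save(n,name):
    f=grab_frame(n); cv2.imwrite(f"pics/{name}.png",f["pixels"][...,::-1]); 
    np.savez(f"pics/{name}.npz",P=cloud(f),px=f["pixels"],d=f["depth"]); return f
E
python3 - <<'E'
from h import *
for n in("scene","top"):
    f=save(n,n+"0"); print(n,-np.array(f["R"]).T@f["t"],np.round(f["R"],2).tolist(),f["vertical_fov"])
print(telemetry.observe(),bot.tcp_to_tips)
E
```

```text
scene [ 1.1280767  -0.02309131  0.82473039] [[0.14, 0.99, 0.01], [0.76, -0.1, -0.64], [-0.63, 0.1, -0.77]] 49.235125514739835
top [0.3671458  0.05211933 1.26029978] [[-0.01, -1.0, -0.01], [-0.99, 0.01, -0.15], [0.15, 0.0, -0.99]] 45.90358938951441
{'clock': 0.1, 'qpos': array([-1.22720232,  0.52194362, -0.03634633,  1.59990904,  0.0211807 ,
        1.02109417, -0.11278951]), 'qd': array([-0.00022434, -0.00112432,  0.00044781, -0.00068172,  0.00064199,
       -0.00164585,  0.00159428]), 'joint_efforts': array([ 2.95135171e-03, -9.28485847e+01,  1.98392473e+00, -3.70529616e+01,
        1.82328274e-02,  5.33243845e-03, -2.82636404e-05]), 'position': array([0.25121215, 0.57200617, 0.24980481]), 'tool_rot': array([-3.14062317e+00,  4.06023476e-05,  2.72780372e+00]), 'force': array([-0.34499732, -0.67321283, -0.56604808]), 'moment': array([0.00249382, 0.00914723, 0.03657197]), 'finger_force': 0.0, 'grip_width': 0.08553735156484496} 0.019
```

View pics/top0.png

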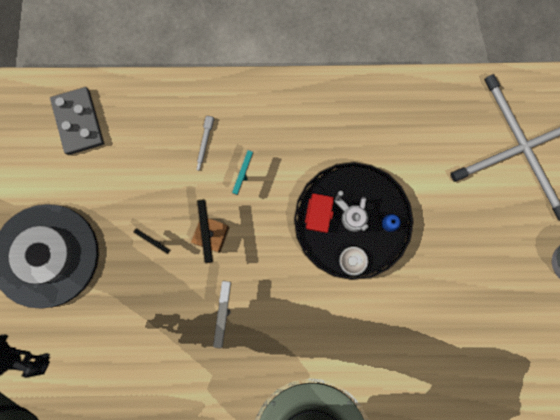

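View pics/scene0.png

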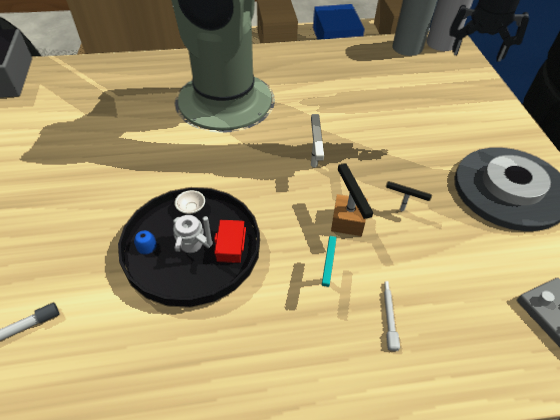

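The top view shows the post crossbar at (205,231) over the wooden block, the collar at (354,217), what looks like the lever handle at (340,195), and the look-alike Ts at (152,241), (243,173) and (223,315). The gauge is at (206,143). Next I measure these.

```bash
python3 - <<'E'
from h import *
for n in("top0","scene0"):
    D=np.load(f"pics/{n}.npz");P=D["P"];d=D["d"];px=D["px"].astype(int)
    ok=d>0
    def stat(name,m):
        q=P[m&ok]; 
        if len(q)<3: print(name,len(q));return
        c=np.median(q,0); a=q[:,:2]-q[:,:2].mean(0); w,V=np.linalg.eigh(a.T@a); 
        r=cv2.minAreaRect(q[:,:2].astype(np.float32))
        print(n,name,len(q),"mean",q.mean(0).round(4),"zmed",c[2].round(4),"dir",np.degrees(np.arctan2(V[1,1],V[0,1])).round(1),"rect",np.round(r[0],4),np.round(r[1],3),round(r[2],1))
    v,u=np.mgrid[:420,:560]
    box=lambda a,b,c,e:(u>=a)&(u<=b)&(v>=c)&(v<=e)
    b=box(195,216,195,267) if n=="top0" else box(335,375,160,220)
    stat("postbar",b&(P[...,2]>.108)&(P[...,2]<.125))
    b=box(295,412,160,280) if n=="top0" else box(120,262,185,300)
    stat("rim",b&(abs(P[...,2]-.094)<.004))
    stat("tabtop",b&(P[...,2]>.150)&(P[...,2]<.170))
    stat("tab",b&(P[...,2]>.115)&(P[...,2]<.170))
    stat("mid .08",b&(abs(P[...,2]-.08)<.008))
    # circle fit for caddy rim
    q=P[b&ok&(abs(P[...,2]-.046)<.004)][:,:2]
    (x,y),r=cv2.minEnclosingCircle(q.astype(np.float32)); print("caddy",x,y,r,len(q))
    im=D["px"][150:290,285:425] if n=="top0" else D["px"][180:310,115:265]
    cv2.imwrite(f"pics/{n}c.png",cv2.resize(im[...,::-1],None,fx=4,fy=4,interpolation=cv2.INTER_CUBIC))
A=cv2.imread("pics/top0c.png");B=cv2.imread("pics/scene0c.png")
B=cv2.resize(B,(400,347));A=cv2.resize(A,(400,400))
B=cv2.copyMakeBorder(B,0,53,0,0,0);cv2.imwrite("pics/c.png",np.hstack([A,B]))
E
```

```text
top0 postbar 569 mean [0.4964 0.243  0.1162] zmed 0.1163 dir -171.9 rect [0.4978 0.2435] [0.149 0.021] 7.8
top0 rim 214 mean [ 0.5308 -0.1107  0.0931] zmed 0.093 dir 45.3 rect [ 0.5475 -0.103 ] [0.084 0.047] 24.9
top0 tabtop 18 mean [ 0.5745 -0.0692  0.1564] zmed 0.1567 dir 153.2 rect [ 0.5749 -0.0691] [0.007 0.008] 89.8
top0 tab 29 mean [ 0.5738 -0.0686  0.1467] zmed 0.1535 dir 157.5 rect [ 0.5747 -0.0688] [0.008 0.009] 89.8
top0 mid .08 352 mean [ 0.5394 -0.1068  0.0806] zmed 0.0807 dir -145.3 rect [ 0.5379 -0.1027] [0.079 0.074] 2.2
caddy 0.5302627682685852 -0.11101430654525757 0.14751523733139038 1009
scene0 postbar 615 mean [0.5035 0.2439 0.1178] zmed 0.1187 dir -172.0 rect [0.4962 0.2447] [0.152 0.021] 7.7
scene0 rim 318 mean [ 0.5324 -0.1079  0.0948] zmed 0.095 dir -141.1 rect [ 0.5469 -0.1011] [0.089 0.046] 26.3
scene0 tabtop 32 mean [ 0.5757 -0.0676  0.1585] zmed 0.1596 dir 98.3 rect [ 0.5749 -0.0678] [0.009 0.008] 82.7
scene0 tab 93 mean [ 0.5765 -0.0676  0.1417] zmed 0.1425 dir 96.0 rect [ 0.5755 -0.0678] [0.01  0.009] 82.7
scene0 mid .08 445 mean [ 0.5492 -0.1059  0.0822] zmed 0.0828 dir 59.6 rect [ 0.5398 -0.1004] [0.081 0.073] 2.1
caddy 0.5284171104431152 -0.11133933067321777 0.14893142879009247 1640
```

View pics/c.png

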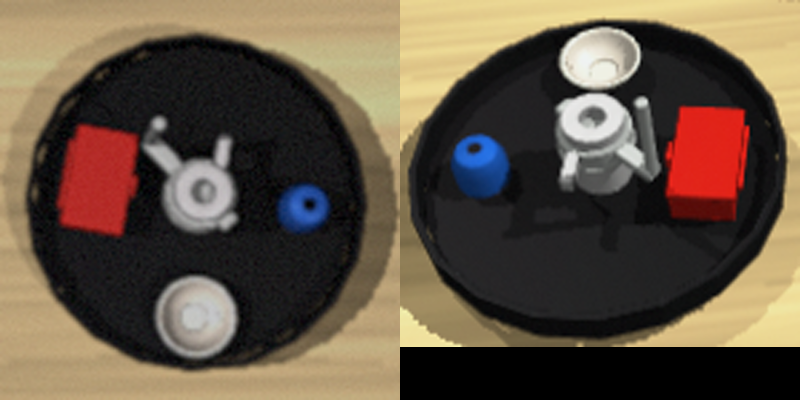

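```bash
python3 - <<'E'
from h import *
from scipy.optimize import least_squares
for n in("top0","scene0"):
    D=np.load(f"pics/{n}.npz");P=D["P"];ok=D["d"]>0
    r=np.hypot(P[...,0]-.53,P[...,1]+.111)
    m=ok&(abs(P[...,2]-.094)<.004)&(r<.03)&(r>.008)
    q=P[m][:,:2]
    f=lambda c:np.maximum(np.hypot(*(q-c).T)-.024,0)+np.maximum(.0105-np.hypot(*(q-c).T),0)
    print(n,least_squares(f,[.53,-.111]).x,"mean",q.mean(0),cv2.minAreaRect(q.astype(np.float32))[:2])
    # protrusions vs angle
    m=ok&(r>.028)&(r<.045)&(P[...,2]>.065)&(P[...,2]<.105)
    a=np.degrees(np.arctan2(P[...,1]+.111,P[...,0]-.53))[m]; z=P[...,2][m]
    h,e=np.histogram(a,np.arange(-180,181,8)); print([(int(e[i]),int(h[i])) for i in range(len(h)) if h[i]>0])
    m=ok&(abs(P[...,0]-.5)<.1)&(P[...,1]>.28)&(P[...,1]<.45)&(P[...,2]>.03)
    q=P[m]; print("small",q.min(0),q.max(0))
E
python3 -m crank '0.05 0 0 0 0 0 -7; 0.05 0 0 0 0 0 -7; 0.05 0 0 0 0 0 -7; 0.05 0 0 0 0 0 -7; 0.05 0 0 0 0 0 -4; 0.05 0 0 0 0 0 0; 0.05 0 0 0 0 0 0; 0.05 0 0 0 0 0 0' 60
python3 -c "
from h import *
s=telemetry.observe();print(s['qpos'],s['tool_rot'])"
```

```text
top0 [ 0.5292464  -0.11159827] mean [ 0.53016637 -0.11129847] ((0.5296133160591125, -0.11161067336797714), (0.045077841728925705, 0.04603764787316322))
[(-180, 2), (-172, 1), (-164, 2), (-156, 5), (-148, 8), (-140, 6), (-132, 6), (-124, 1), (-108, 2), (-100, 1), (-92, 2), (-84, 1), (-68, 1), (-60, 1), (-52, 2), (-44, 6), (-36, 14), (-28, 13), (28, 8), (36, 15), (44, 18), (52, 4), (108, 1), (116, 2), (124, 1), (132, 2), (140, 4), (148, 2), (156, 1), (164, 2), (172, 3)]
small [0.44863362 0.28020501 0.03318868] [0.50996751 0.42389617 0.07751264]
scene0 [ 0.52900964 -0.10974195] mean [ 0.53052315 -0.10969449] ((0.5294361114501953, -0.10930417478084564), (0.046833883970975876, 0.0465853214263916))
[(-156, 2), (-148, 5), (-140, 4), (-132, 7), (-124, 1), (-100, 1), (-44, 5), (-36, 15), (-28, 26), (-20, 2), (-12, 1), (4, 2), (28, 9), (36, 26), (44, 16), (52, 6), (60, 2), (68, 6), (76, 4), (84, 6), (92, 2), (100, 2), (108, 4), (116, 2), (124, 2), (132, 1)]
small [0.44515552 0.28592328 0.03131067] [0.51018671 0.4240459  0.07725945]
clock: 0.77
position: [0.2513, 0.5721, 0.2501]
tool_rot: [-3.141, -0.0, -3.0]
force: [0.3, -0.2, 0.4]
grip_width: 0.0499
finger_force: 0.0
[-1.13692091  0.52528526 -0.16984068  1.59436161  0.0989791   1.03076882
  0.37732082] [-3.14123922e+00 -1.65931393e-04 -2.99980277e+00]
```

```bash
python3 -m crank '0.05 -0.0165 -0.03 0 0 0 0; 0.05 -0.0165 -0.03 0 0 0 0; 0.05 -0.0165 -0.03 0 0 0 0; 0.05 -0.0165 -0.03 0 0 0 0; 0.05 -0.0165 -0.03 0 0 0 0; 0.05 -0.0165 -0.03 0 0 0 0; 0.05 -0.0165 -0.03 0 0 0 0; 0.05 -0.0165 -0.03 0 0 0 0'
python3 -m crank '0.05 -0.0165 -0.03 0 0 0 0; 0.05 -0.0165 -0.03 0 0 0 0; 0.05 -0.0165 -0.03 0 0 0 0; 0.05 -0.0165 -0.029 0.02 0 0 0; 0.05 0 0 0.02 0 0 0; 0.05 0 0 0.02 0 0 0; 0.05 0 0 0 0 0 0; 0.05 0 0 0 0 0 0'
python3 - <<'E'
from h import *
s=telemetry.observe();print(s['qpos'])
y=s['tool_rot'][2]
d=np.array([.497,.244])-s['position'][:2]
print("tool dx,dy",d@[np.cos(y),np.sin(y)],d@[np.sin(y),-np.cos(y)],s['position'])
f=save("scene","a1"); im=f["pixels"][60:300,230:510]
cv2.imwrite("pics/a1c.png",cv2.resize(im[...,::-1],None,fx=2,fy=2))
E
```

```text
clock: 1.43
position: [0.4172, 0.3523, 0.2504]
tool_rot: [3.142, 0.0, -2.999]
force: [0.8, 0.3, 0.1]
grip_width: 0.0501
finger_force: 0.0
clock: 2.1
position: [0.4986, 0.2456, 0.1901]
tool_rot: [-3.141, -0.002, -2.998]
force: [0.6, -0.0, 0.3]
grip_width: 0.0503
finger_force: 0.0
[-0.50031197  0.4874168  -0.08719099  1.83930157  0.05574266  0.81884998
  1.09892098]
tool dx,dy 0.0018033012127326438 -0.0013377746156393673 [0.49859317 0.2455822  0.19007076]
```

View pics/a1c.png

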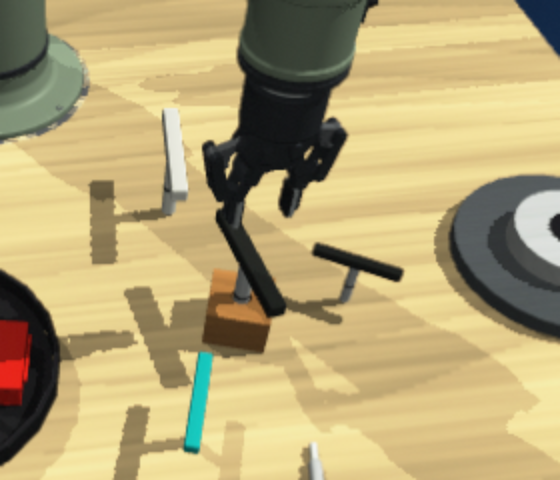

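The gripper is straddling the crossbar, with the fingers on either side at about (230,205) and (290,205) in the crop. I go down and close.

```bash
python3 -m crank '0.05 0.002 -0.001 0.015 0 0 0; 0.05 0 0 0.02 0 0 0; 0.05 0 0 0.02 0 0 0; 0.05 0 0 0.016 0 0 0; 0.05 0 0 0.01 0 0 0; 0.05 0 0 0 0 0 0; 0.05 0 0 0 0 0 0; 0 0 0 0 0 0 0' 60
python3 -m crank '0 0 0 0 0 0 0; 0 0 0 0 0 0 0; 0 0 0 0 0 0 0; 0 0 0 0 0 0 0; 0 0 0 0 0 0 0; 0 0 0 0 0 0 0; 0 0 0 0 0 0 0; 0 0 0 0 0 0 0' 60
```

```text
clock: 2.82
position: [0.4978, 0.2447, 0.1106]
tool_rot: [3.141, 0.002, -2.997]
force: [0.4, -0.3, -0.1]
grip_width: 0.0392
finger_force: 0.0
clock: 3.48
position: [0.4978, 0.2449, 0.1105]
tool_rot: [3.141, 0.002, -2.997]
force: [-0.8, 0.9, 8.5]
grip_width: 0.0192
finger_force: 58.5
```

```bash
python3 -m crank '0 0 0 -0.01 0 0 0; 0 0 0 -0.02 0 0 0; 0 0 0 -0.025 0 0 0; 0 0 0 -0.03 0 0 0; 0 0 0 -0.03 0 0 0; 0 0 0 -0.03 0 0 0; 0 0 0 -0.025 0 0 0; 0 0 0 -0.01 0 0 0' 60
python3 -m crank '0 0 0 0 0 0 7; 0 0 0 0 0 0 7; 0 0 0 0 0 0 7; 0 0 0 0 0 0 7; 0 0 0 0 0 0 7; 0 0 0 0 0 0 7; 0 0 0 0 0 0 7; 0 0 0 0 0 0 7'
python3 -m crank '0 0 0 0 0 0 7; 0 0 0 0 0 0 7; 0 0 0 0 0 0 7; 0 0 0 0 0 0 7; 0 0 0 0 0 0 7; 0 0 0 0 0 0 7; 0 0 0 0 0 0 7; 0 0 0 0 0 0 7'
python3 - <<'E'
from h import *
s=telemetry.observe();print(s['qpos'],s['grip_width'],s['finger_force'])
y=s['tool_rot'][2]
d=np.array([.5293,-.1107])-s['position'][:2]
print("tool dx,dy",d@[np.cos(y),np.sin(y)],d@[np.sin(y),-np.cos(y)],s['position'],np.degrees(y))
E
```

```text
clock: 4.15
position: [0.4979, 0.2445, 0.2936]
tool_rot: [3.14, 0.004, -2.997]
force: [0.2, -0.8, -1.3]
grip_width: 0.0189
finger_force: 59.4
clock: 4.82
position: [0.4968, 0.244, 0.289]
tool_rot: [-3.141, -0.0, 2.303]
force: [0.5, -0.9, -2.4]
grip_width: 0.019
finger_force: 59.3
clock: 5.48
position: [0.4968, 0.244, 0.289]
tool_rot: [-3.141, 0.001, 1.325]
force: [0.2, 0.7, -2.0]
grip_width: 0.0192
finger_force: 59.3
[-0.80798267  0.38195472  0.32880275  1.75802178 -0.14129214  1.02555512
 -0.67302612] 0.01918438451365438 59.34799611568451
tool dx,dy -0.3362216872546896 0.11771482408292668 [0.49679314 0.24404654 0.28901343] 75.93992436265478
```

```bash
python3 -m crank '0 -0.014 0.005 0 0 0 0; 0 -0.028 0.01 0 0 0 0; 0 -0.028 0.01 0 0 0 0; 0 -0.028 0.01 0 0 0 0; 0 -0.028 0.01 0 0 0 0; 0 -0.028 0.01 0 0 0 0; 0 -0.028 0.01 0 0 0 0; 0 -0.028 0.01 0 0 0 0'
python3 -m crank '0 -0.028 0.01 0 0 0 0; 0 -0.028 0.01 0 0 0 0; 0 -0.028 0.01 0 0 0 0; 0 -0.028 0.01 0 0 0 0; 0 -0.014 0.003 0 0 0 0; 0 0 0 0 0 0 0; 0 0 0 0 0 0 0; 0 0 0 0 0 0 0'
cat > m.py <<'E'
from h import *
import sys
from scipy.optimize import least_squares
s=telemetry.observe(); p=s['position'];y=s['tool_rot'][2]
print(p,np.degrees(s['tool_rot']),s['finger_force'],s['force'],s['moment'])
X=np.array([np.cos(y),np.sin(y)])
for n in("scene","top"):
    f=save(n,n+sys.argv[1]); P=cloud(f); ok=f["depth"]>0
    r=np.hypot(P[...,0]-p[0],P[...,1]-p[1])
    for lo,hi in((.095,.075),(.075,.055),(.055,.035),(.035,.012)):
        m=ok&(r<.02)&(P[...,2]>p[2]-lo)&(P[...,2]<p[2]-hi)
        q=P[m][:,:2]
        if len(q)<8: continue
        c=least_squares(lambda c:np.hypot(*(q-c).T)-.009,p[:2]-.0,loss="soft_l1",f_scale=.001).x
        print(n,"shank below tcp",lo,hi,len(q),"centre-tcp mm",((c-p[:2])*1000).round(1))
    m=ok&(r<.085)&(abs(P[...,2]-p[2])<.03)&(r>.035)&(abs((P[...,:2]-p[:2])@np.array([-X[1],X[0]]))<.014)
    q=P[m]; 
    if len(q): a=(q[:,:2]-p[:2])@X; print(n,"bar along",a.min(),a.max(),"z top",np.percentile(q[:,2],95)-p[2])
    m=ok&(np.hypot(P[...,0]-.5293,P[...,1]+.1107)<.08)&(P[...,2]>.125)&(P[...,2]<.165)
    q=P[m]
    if len(q): 
        c=q.mean(0); print(n,"tab",c,np.degrees(np.arctan2(c[1]+.1107,c[0]-.5293)),len(q))
E
python3 m.py b1; python3 -c "
import cv2;a=cv2.imread('pics/sceneb1.png')[90:310,100:300];cv2.imwrite('pics/b1c.png',cv2.resize(a,None,fx=2.5,fy=2.5))"
```

```text
clock: 6.15
position: [0.5197, 0.0206, 0.2892]
tool_rot: [-3.141, 0.0, 1.333]
force: [1.1, 0.4, -1.9]
grip_width: 0.0189
finger_force: 59.3
clock: 6.82
position: [0.5319, -0.1096, 0.2891]
tool_rot: [-3.141, -0.0, 1.333]
force: [0.5, 1.0, -2.5]
grip_width: 0.019
finger_force: 59.3
[ 0.53189569 -0.10961104  0.28908577] [-1.79963282e+02 -2.00394994e-02  7.63476570e+01] 59.33997631072998 [ 0.47280236  1.04299563 -2.51054175] [ 0.05825948  0.05500743 -0.01645815]
scene shank below tcp 0.095 0.075 70 centre-tcp mm [-0.1  1.3]
scene shank below tcp 0.075 0.055 77 centre-tcp mm [-0.1  1.3]
scene shank below tcp 0.055 0.035 87 centre-tcp mm [0.  1.2]
scene shank below tcp 0.035 0.012 67 centre-tcp mm [0.6 0.8]
scene bar along -0.07355984110739676 0.07614812475809872 z top 0.009764639091871197
scene tab [ 0.57651324 -0.06749484  0.14698964] 42.46184167407998 78
top bar along 0.03399179096533982 0.07519472950592244 z top 0.00856885260648449
```

View pics/b1c.png

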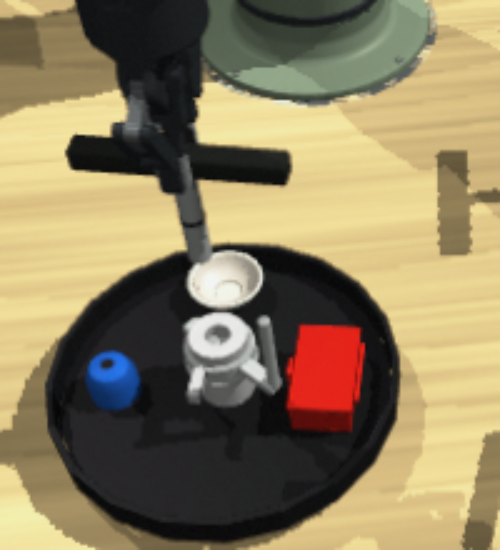

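The scene view shows the post upright in the hand and the open lever handle at (265,345) in the crop. I correct by about 3 mm and come down to just above the rim.

```bash
python3 -m crank '0 -0.0019 -0.0022 0 0 0 0; 0 0 0 0.015 0 0 0; 0 0 0 0.02 0 0 0; 0 0 0 0.02 0 0 0; 0 0 0 0.02 0 0 0; 0 0 0 0.01 0 0 0; 0 0 0 0 0 0 0; 0 0 0 0 0 0 0'
python3 m.py b2; python3 -c "
import cv2;a=cv2.imread('pics/sceneb2.png')[150:270,130:270];cv2.imwrite('pics/b2c.png',cv2.resize(a,None,fx=4,fy=4,interpolation=2))"
```

```text
clock: 7.58
position: [0.5296, -0.1114, 0.2046]
tool_rot: [-3.141, 0.0, 1.332]
force: [-0.6, 0.3, -2.2]
grip_width: 0.0187
finger_force: 59.3
[ 0.52962264 -0.11138815  0.20463712] [-1.79983500e+02  1.06798313e-02  7.63034269e+01] 59.29245114326477 [-0.58359009  0.30817007 -2.15188596] [ 0.04836578 -0.01166051 -0.01353001]
scene shank below tcp 0.095 0.075 55 centre-tcp mm [-0.2  1.1]
scene shank below tcp 0.075 0.055 57 centre-tcp mm [-0.3  1.3]
scene shank below tcp 0.055 0.035 73 centre-tcp mm [-0.1  1.2]
scene shank below tcp 0.035 0.012 47 centre-tcp mm [0.6 0.6]
scene bar along -0.07505054508996595 0.07614851041506993 z top 0.010135522989214385
scene tab [ 0.55170753 -0.09341349  0.1461785 ] 37.64874449225883 208
top bar along 0.03467745770849483 0.07471645052818111 z top 0.009962056535954611
top tab [ 0.57387834 -0.06877578  0.15216702] 43.24256521043649 24
```

View pics/b2c.png

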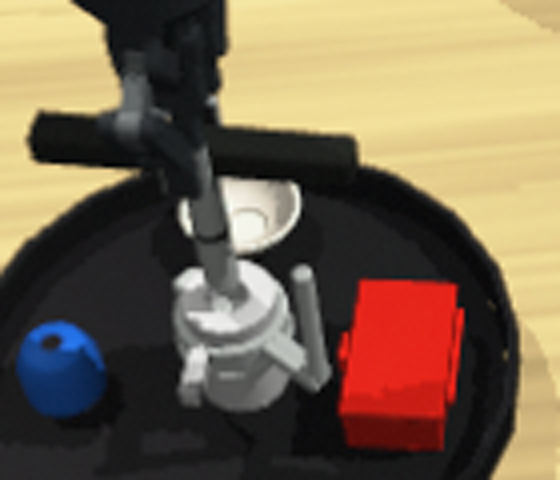

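The shank looks lined up over the bore at about (235,290) in the crop. I go in gently.

```bash
python3 -m crank '0 0.0003 0 0.004 0 0 0; 0 0 0 0.004 0 0 0; 0 0 0 0.003 0 0 0; 0 0 0 0.003 0 0 0; 0 0 0 0.003 0 0 0; 0 0 0 0.003 0 0 0; 0 0 0 0 0 0 0; 0 0 0 0 0 0 0'
```

```text
clock: 8.35
position: [0.5295, -0.1112, 0.1841]
tool_rot: [-3.141, 0.0, 1.331]
force: [-0.4, 0.0, -2.7]
grip_width: 0.019
finger_force: 59.3
```

```bash
python3 -m crank '0 0 0 0.005 0 0 0; 0 0 0 0.006 0 0 0; 0 0 0 0.006 0 0 0; 0 0 0 0.006 0 0 0; 0 0 0 0.006 0 0 0; 0 0 0 0.0055 0 0 0; 0 0 0 0 0 0 0; 0 0 0 0 0 0 0'
python3 m.py b3; python3 -c "
import cv2;a=cv2.imread('pics/sceneb3.png')[150:270,130:270];cv2.imwrite('pics/b3c.png',cv2.resize(a,None,fx=4,fy=4,interpolation=2))"
```

```text
clock: 9.02
position: [0.5296, -0.1112, 0.1494]
tool_rot: [-3.141, 0.0, 1.331]
force: [-1.5, 1.1, -3.5]
grip_width: 0.019
finger_force: 59.2
[ 0.52955019 -0.11122914  0.14944643] [-1.79967642e+02  1.20223275e-02  7.62853607e+01] 59.212156534194946 [-1.52381576  1.12520904 -3.4518197 ] [0.1405702  0.48690477 0.03175604]
scene shank below tcp 0.075 0.055 37 centre-tcp mm [ 2.2 -0.7]
scene shank below tcp 0.055 0.035 167 centre-tcp mm [0.9 0.2]
scene shank below tcp 0.035 0.012 34 centre-tcp mm [0.5 1. ]
scene bar along -0.07438432428581641 0.07619047030617054 z top 0.010246219156055197
scene tab [ 0.54004858 -0.10102036  0.15344651] 42.00463855335746 870
top bar along 0.03747080029954666 0.07451432220379815 z top 0.00986993910463399
top tab [ 0.54748085 -0.05837656  0.15446962] 70.83917439301395 185
```

View pics/b3c.png

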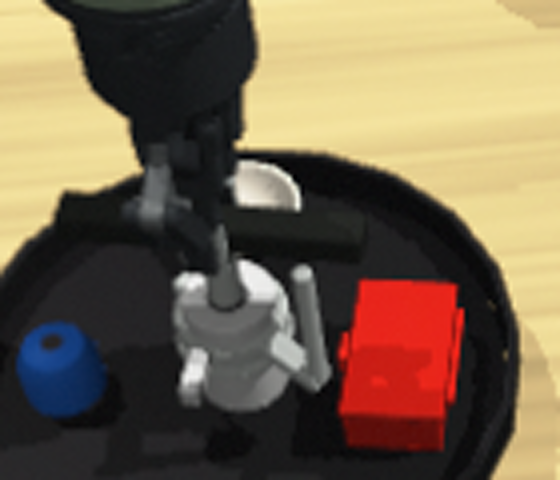

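```bash
python3 - <<'E'
import numpy as np
y=np.radians(76.3);X=np.array([np.cos(y),np.sin(y)]);p=np.array([.5295,-.1112])
for n,ref in(("top0",0),("topb3",1),("scene0",0),("sceneb3",1)):
    D=np.load(f"pics/{n}.npz");P=D["P"];ok=D["d"]>0
    q,yy=(p,y) if ref else (np.array([.497,.244]),np.radians(8.))
    X=np.array([np.cos(yy),np.sin(yy)]);d=P[...,:2]-q; a=d@X; b=d@np.array([-X[1],X[0]])
    z=P[...,2]; m=ok&(abs(a)>.04)&(abs(a)<.073)&(abs(b)<.007)&(z>.1)
    print(n,"bar top med",np.median(z[m]),m.sum(),"+a",np.median(z[m&(a>0)]),"-a",np.median(z[m&(a<0)]) )
    r=np.hypot(P[...,0]-.5293,P[...,1]+.1107);m=ok&(r>.012)&(r<.023)&(abs(z-.094)<.005);print("  rim",np.median(z[m]),m.sum())
E
```

```text
top0 bar top med 0.11644405143787956 167 +a 0.11681357304255538 -a 0.11622569988849196
  rim 0.09294119450469016 190
topb3 bar top med 0.4961947037081611 305 +a 0.49009462484464766 -a 0.530134870316538
  rim nan 0
scene0 bar top med 0.11943043657681551 164 +a 0.11908745279859864 -a 0.11955596418446049
  rim 0.09513707072703093 256
sceneb3 bar top med 0.49070874534777603 933 +a 0.48471604734667373 -a 0.5272847850965875
  rim 0.09531141267973474 204
  return _methods._mean(a, axis=axis, dtype=dtype,
  ret = ret.dtype.type(ret / rcount)
```

Arm points got into that measurement, so I limit the height band.

```bash
python3 - <<'E'
import numpy as np
y=np.radians(76.3);p=np.array([.5295,-.1112]);X=np.array([np.cos(y),np.sin(y)])
for n in("topb3","sceneb3"):
    D=np.load(f"pics/{n}.npz");P=D["P"];ok=D["d"]>0
    d=P[...,:2]-p; a=d@X; b=d@np.array([-X[1],X[0]]);z=P[...,2]
    m=ok&(abs(a)>.04)&(abs(a)<.073)&(abs(b)<.006)&(z>.145)&(z<.17)
    for s in(1,-1): 
        k=m&(a*s>0); print(n,s,k.sum(),np.median(z[k]) if k.any() else None)
E
```

```text
topb3 1 77 0.15608531181433133
topb3 -1 0 None
sceneb3 1 84 0.15851857334504035
sceneb3 -1 75 0.15839805857802325
```

The mark is at the rim: the crossbar top is 63 mm above the rim in both cameras, as it should be. Now I turn clockwise.

```bash
python3 -m crank '0 0 0 0 0 0 3; 0 0 0 0 0 0 4; 0 0 0 0 0 0 4; 0 0 0 0 0 0 4; 0 0 0 0 0 0 4; 0 0 0 0 0 0 4; 0 0 0 0 0 0 4; 0 0 0 0 0 0 3'
python3 -m crank '0 0 0 0 0 0 3; 0 0 0 0 0 0 3; 0 0 0 0 0 0 3; 0 0 0 0 0 0 3; 0 0 0 0 0 0 3; 0 0 0 0 0 0 2; 0 0 0 0 0 0 0; 0 0 0 0 0 0 0'
python3 - <<'E'
from h import *
s=telemetry.observe();print(s['moment'],s['qpos'])
f=save("scene","c1");P=cloud(f);z=P[...,2];y=s['tool_rot'][2];p=s['position'][:2]
d=P[...,:2]-p;b=d@np.array([-np.sin(y),np.cos(y)])
m=(f["depth"]>0)&(z>.115)&(z<.165)&(b<-.009)&(np.hypot(*np.moveaxis(d,-1,0))>.05)&(np.hypot(*np.moveaxis(d,-1,0))<.075)
q=P[m];print(len(q),q.mean(0) if len(q) else 0, np.degrees(np.arctan2(*(q.mean(0)[:2]-p)[::-1])) if len(q) else 0,np.degrees(y))
E
```

```text
clock: 9.78
position: [0.5295, -0.1108, 0.15]
tool_rot: [-3.141, -0.0, 0.805]
force: [-2.6, 1.8, -2.6]
grip_width: 0.0189
finger_force: 59.4
clock: 10.45
position: [0.5295, -0.1108, 0.1499]
tool_rot: [-3.141, 0.0, 0.513]
force: [-3.8, 2.8, -1.8]
grip_width: 0.019
finger_force: 59.5
[0.74362873 0.98003275 0.06388039] [-0.3151473   0.60425212  0.5836321   1.93295581 -0.48019707  0.74576114
 -0.50981403]
118 [ 0.58666503 -0.09528444  0.14411958] 15.172147460357488 29.380580279608512
```

```bash
python3 -m crank '0 0 0 0 0 0 3; 0 0 0 0 0 0 3; 0 0 0 0 0 0 3; 0 0 0 0 0 0 3; 0 0 0 0 0 0 3; 0 0 0 0 0 0 3; 0 0 0 0 0 0 0; 0 0 0 0 0 0 0'
python3 -c "
from h import *
print(telemetry.observe()['moment'])"
python3 -m crank '0 0 0 0 0 0 1; 0 0 0 0 0 0 1; 0 0 0 0 0 0 1; 0 0 0 0 0 0 1; 0 0 0 0 0 0 0; 0 0 0 0 0 0 0; 0 0 0 0 0 0 0; 0 0 0 0 0 0 0'
cat > l.py <<'E'
from h import *
import sys
s=telemetry.observe();print(s['moment'],s['force'],s['position'])
f=save("scene",sys.argv[1]);P=cloud(f);z=P[...,2];y=s['tool_rot'][2];p=s['position'][:2]
d=P[...,:2]-p;r=np.hypot(*np.moveaxis(d,-1,0));b=d@np.array([-np.sin(y),np.cos(y)])
a=np.degrees(np.arctan2(d[...,1],d[...,0]));ok=f["depth"]>0
q=P[ok&(z>.115)&(z<.165)&(b<-.009)&(r>.05)&(r<.075)]
print("handle",len(q),np.degrees(np.arctan2(*(q.mean(0)[:2]-p)[::-1])),"yaw",np.degrees(y))
h,e=np.histogram(a[ok&(r>.028)&(r<.045)&(z>.065)&(z<.105)],np.arange(-60,60,6));print(h)
R=(f["pixels"][...,0]>150)&(f["pixels"][...,1]<60)&(f["pixels"][...,2]<60)
B=(f["pixels"][...,2]>150)&(f["pixels"][...,0]<80)&(abs(P[...,0]-.53)<.15)&(abs(P[...,1]+.11)<.15)
for k in(R,B): print(P[k&ok].mean(0))
D=np.load("pics/sceneb3.npz")
E
python3 l.py c2
```

```text
clock: 11.17
position: [0.5295, -0.1109, 0.1498]
tool_rot: [-3.141, 0.0, 0.199]
force: [-3.4, 3.9, -1.4]
grip_width: 0.0192
finger_force: 59.5
[0.91443637 0.99689239 0.0429999 ]
clock: 11.83
position: [0.5295, -0.1109, 0.1498]
tool_rot: [-3.141, 0.0, 0.129]
force: [-3.7, 3.0, -3.4]
grip_width: 0.0191
finger_force: 59.4
[1.06563281 0.91022477 0.02989542] [-3.71397262  3.03184438 -3.4173648 ] [ 0.52951991 -0.11088669  0.14978562]
handle 98 -5.4481353183467665 yaw 7.404741719775978
[ 0  0  1  1 11  6  2  2  5 14 14  2  2  2  4  2  2  7  5]
[ 0.54713094 -0.02541151  0.05923032]
[ 0.5101887  -0.21176326  0.05873175]
```

```bash
python3 -m crank '0 0 0 0 0 0 1; 0 0 0 0 0 0 1; 0 0 0 0 0 0 1; 0 0 0 0 0 0 1; 0 0 0 0 0 0 0; 0 0 0 0 0 0 0; 0 0 0 0 0 0 0; 0 0 0 0 0 0 0'
python3 l.py c3; python3 -c "
import cv2;a=cv2.imread('pics/scenec3.png')[150:270,130:270];cv2.imwrite('pics/c3c.png',cv2.resize(a,None,fx=4,fy=4,interpolation=2))"
```

```text
clock: 12.55
position: [0.5296, -0.1108, 0.1498]
tool_rot: [-3.141, 0.0, 0.06]
force: [-2.6, 4.1, -2.9]
grip_width: 0.0187
finger_force: 59.4
[1.16116285 0.83526668 0.0194733 ] [-2.56786191  4.11547818 -2.91470574] [ 0.52961004 -0.11076668  0.14980663]
handle 97 -9.58105564059684 yaw 3.4168868540006545
[ 0  0  0  0  2  2  1  7 10 17  5  3  3  2  3  4  3  2  3]
[ 0.54699908 -0.02538968  0.05913461]
[ 0.50863599 -0.21128454  0.05666514][ WARN:0@0.006] global loadsave.cpp:275 findDecoder imread_('pics/scenec3.png'): can't open/read file: check file path/integrity
Traceback (most recent call last):
TypeError: 'NoneType' object is not subscriptable
```

```bash
python3 -m crank '0 0 0 0 0 0 1; 0 0 0 0 0 0 1; 0 0 0 0 0 0 1; 0 0 0 0 0 0 0; 0 0 0 0 0 0 0; 0 0 0 0 0 0 0; 0 0 0 0 0 0 0; 0 0 0 0 0 0 0'
python3 l.py c4; python3 -c "
import cv2;a=cv2.imread('pics/c4.png')[150:270,130:270];cv2.imwrite('pics/c4c.png',cv2.resize(a,None,fx=4,fy=4,interpolation=2))"
```

```text
clock: 13.27
position: [0.5297, -0.11, 0.1497]
tool_rot: [-3.14, 0.0, 0.008]
force: [-3.5, 8.4, -1.1]
grip_width: 0.019
finger_force: 59.6
[1.92815892 0.75768366 0.42985963] [-3.52319978  8.37614541 -1.13455374] [ 0.52971292 -0.11003284  0.14971063]
handle 89 -11.873467650166646 yaw 0.4807009827073181
[ 0  0  0  0  3  0  2 11 10 17  3  1  1  1  3  3  2  5  2]
[ 0.54913021 -0.02591443  0.05907078]
[ 0.50751931 -0.21093483  0.05600916]
```

View pics/c4c.png

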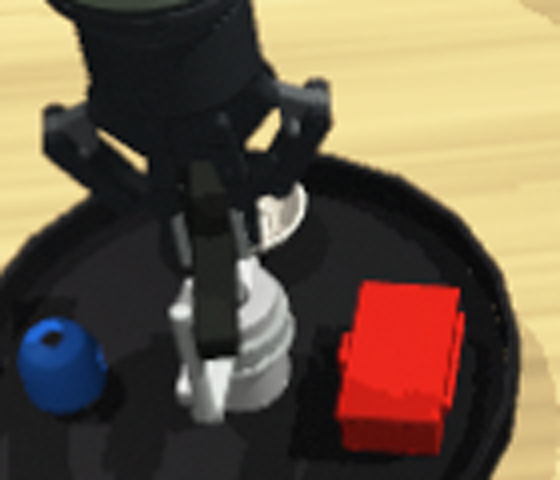

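The lever arm rests against the lug at about (190,385) in the crop. The vertical-axis moment jumped to 0.43 N m, so it is at the stop without driving the caddy. Mark height and position are unchanged, so I hand in.

```bash
python3 -m crank '0 0 0 0 0 0 0; 0 0 0 0 0 0 0; 0 0 0 0 0 0 0; 0 0 0 0 0 0 0; 0 0 0 0 0 0 0; 0 0 0 0 0 0 0; 0 0 0 0 0 0 0; 0 0 0 0 0 0 0'
python3 -c "
from h import *
print(telemetry.observe()['moment']); print(bot.job_done())"
```

```text
clock: 13.98
position: [0.5297, -0.11, 0.1497]
tool_rot: [-3.14, 0.0, 0.008]
force: [-2.9, 9.6, -2.3]
grip_width: 0.0191
finger_force: 59.6
[1.85280676 0.75644248 0.47758599]
the job is handed in; nothing more can be done
None
```

I handed the job in at about 14 s, with the post still gripped (about 60 N) in the collar, its mark at the rim and the lever closed against its lug; the hand-in returned no verdict.

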